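# Load a board carrier through the spring flaps of a test bay

## Task

Pick up the black board carrier by its yellow handle and set it, nose first, on the landing of the test bay in front of the closed orange flaps. Then slide it flat along the bay's floor through the flaps, not over them, and press it gently home until the red spring plunger pushes back with about 7 N, for half a second, with the flaps shut behind it and never much harder. Then let go, leaving the carrier resting against the plunger behind the shut flaps and the other things on the bench where they are.

Things in the scene. Friction and masses are not known exactly. Their poses are not given: they have to be found in the camera images.
- carrier_grip (a point): Black board carrier, loose, 0.2 to 0.4 kg: a sled 110 long (x), 80 wide (y), 10 thick; its last 40 mm at the nose (+x) taper to 30 wide. Mid-sled stands a yellow handle, 40 along x, 16 across y, from 10 to 66 above the underside. This point is in the handle over the sled's middle, 50 above the underside, 55 from nose and tail; z up.
- bay: Test bay, an open-topped channel 381 long, 136 wide, fixed on the bench. Origin: on the bench under the middle of the flap line; x is the way in, z up. Floor 6 above the bench. At x = -20 to 0 a gateway 84 wide between posts, tops 26 above the bench. From x = 74 the channel is 84 wide; from 84 to 225 lips (18.5 to 21.5 above the bench) overhang the carrier's edges by 6 a side.
- bay_landing (a point): Middle of the landing in front of the flaps, on the bay's floor (6 above the bench), at bay x = -80; axes as the bay's. A carrier set down with its middle here lies free, its nose 25 short of the flap line. Low side guides (tops 18 above the bench) close in from 56 either side of the middle at bay x = -138 to 42 at x = -20.
- stop_block: White end block of the bay, 70 high. Origin: on the bench, middle of its front face, at bay x = 229, axes as the bay's. It carries a red spring plunger that meets the carrier's nose. The plunger's setting is not measured: feel for it. It is first touched with the carrier's middle at bay x = 111 to 151. It gives 3 N per mm plus 0.3 N per mm/s of speed and bottoms after 6 mm.
- flap_left (a joint): Angle of the orange spring flap on the bay's left (+y), upright hinge at bay x = 4, y = 54; 51 long, from 8 to 26 above the bench. 0 = shut across the channel; the carrier swings it inward (bay +x) to about 1.3; it springs shut by itself once the carrier's middle is past bay x = 110. Sliding through takes 3 to 8 N, beyond the flaps 1 to 6 N (friction).
- flap_right (a joint): Angle of the orange spring flap on the bay's right (-y), hinge at bay x = 4, y = -54; otherwise as the left one.
- solder_spool: Green solder spool standing on the bench, 52 across, 32 high, a bystander; origin under its middle.
- flux_jar: Glass flux jar with a steel cap, 56 across, 75 high, a bystander; origin under its middle.
- cleaner_jar: White cleaner jar with a steel cap, 60 across, 85 high, a bystander; origin under its middle.
- screwdriver: Screwdriver with a blue handle lying on the bench, 170 long along its x, a bystander.
- brush: Brush lying on the bench, 160 long along its x, a bystander.
- spare_board: Spare blue circuit board lying flat, 90 x 70 x 4, a bystander; origin under its middle.
- wipe_block: White wiping block, 60 x 40 x 28, a bystander; origin under its middle.
Things that resemble listed ones, but are neither listed nor needed, are in the scene too. Several things look just like the part that bears carrier_grip: the one meant starts nearest to the robot's base.

How it is judged:
On the way, in this order (a step that is already met when the one before it is completed fails the run):
1. the carrier stands on the landing, nose towards the shut flaps (x of carrier_grip in the frame of bay between -0.125 and -0.052 m and y of carrier_grip in the frame of bay between -0.015 and 0.015 m and z of carrier_grip in the frame of bay below 0.06 m and angle between the x axis of carrier_grip and the x axis of bay, either way round below 0.2 rad and value of joint each of flap_left, flap_right below 0.1 rad), for 0.1 s.
2. the carrier slides through, holding both flaps open (x of carrier_grip in the frame of bay between 0.01 and 0.09 m and z of carrier_grip in the frame of bay below 0.06 m and value of joint each of flap_left, flap_right above 0.9 rad), for 0.05 s.
3. the carrier is pressed on the plunger with over 3.5 N, the flaps shut behind it (contact force between carrier and stop_block above 3.5 N and value of joint each of flap_left, flap_right below 0.1 rad), for 0.2 s.
At the end, for the whole second after the job is handed in: The carrier lies flat and at rest inside the bay, its middle 107 to 162 mm beyond the flap line, within 6 mm of the bay's centre line and 0.08 rad of its direction, still touching the plunger (over 0.1 N), and both flaps are shut (under 0.1 rad) (x of carrier_grip in the frame of bay between 0.107 and 0.162 m and y of carrier_grip in the frame of bay between -0.006 and 0.006 m and z of carrier_grip in the frame of bay below 0.06 m and angle between the x axis of carrier_grip and the x axis of bay, either way round below 0.08 rad and angle between carrier_grip's own z axis and vertical below 0.06 rad and contact force between carrier and stop_block above 0.1 N and value of joint each of flap_left, flap_right below 0.1 rad and linear speed of carrier below 0.01 m/s and velocity of joint each of flap_left, flap_right below 0.1 rad/s).
It fails at once if the plunger is pressed with more than 12 N (contact force between carrier and stop_block above 12 N).
It fails at once if while sliding in, the carrier bears on any part of the bay with more than 30 N (x of carrier_grip in the frame of bay above -0.05 m and contact force between carrier and bay above 30 N).
It fails at once if the carrier is lifted more than 10 mm off the bay's floor at or beyond the flaps (it must go through, not over) (x of carrier_grip in the frame of bay between -0.03 and 0.2 m and y of carrier_grip in the frame of bay between -0.08 and 0.08 m and z of carrier_grip in the frame of bay between 0.067 and 0.1 m).
It fails at once if a bystander is moved by more than 20 mm (distance of any of solder_spool, flux_jar, cleaner_jar, screwdriver, brush, spare_board, wipe_block from where it was at the start of the episode above 0.02 m).
It also fails if it takes over 64 s, if anything falls off the work surface, if the arm or the gripper's body presses on something with over 40 N, if the wrist force passes 120 N, or if a joint passes its speed limit or range.

## Robot

A 6-joint arm with a two-finger parallel gripper is mounted at the origin on the work surface. World frame = base frame: x ahead of the robot, y to its left, z up, the work surface at z = 0. Lengths are in m, angles in rad, forces in N, time in s.
With the tool pointing down it reaches from about 0.35 to 0.775 m from the base axis. Payload 5.5 kg.
Tool frame: the origin (TCP) lies at the very end of the fingers, on their centre line; the grasp point (between the pads) lies 19 mm behind it; x points along the fingers, y is the direction in which the jaws open and shut, and the axes are right-handed (so a half turn about x gives the same grasp; the last joint's range is limited). The gripper opens to 85 mm and grips with 20 to 120 N. Pads are 22 mm wide; open, the fingers measure 114 mm over their backs; the gripper's body (76 mm by 85 mm) begins 54 mm behind the grasp point. The pads swing forward as they close: fully open they stand 13 mm farther back than shut.
Start: joints at [1.177, 0.313, 0.046, 1.304, 0, 1.431], TCP at [0.144, 0.557, 0.231] pointing down, gripper open.
Joint ranges: [-2.76, 2.76], [-0.86, 1.69], [-1.03, 1.26], [-2.2, 2.34], [-1.47, 1.5], [-3.14, 3.14]. Speed limits (rad/s): [2.57, 2.57, 3.14, 3.14, 3.14, 3.14].

## Interface

Orientations are given as a unit quaternion [w, x, y, z].
In Python, from workcell import env gives the robot as it stands.
- The arm moves only by the tool servo_tool, never from a script. Its argument "increments" is a list of rows, each an object with "offset": the shift along the tool's x, y, z in cm, a list of three; "yaw": the turn about the tool's x in degrees. In form: [{"offset": [x, y, z], "yaw": yaw}, ...]. A call has exactly 8 rows; each row is the pose to reach, as a shift and turn from the pose commanded when the call began, along the tool's axes at that moment; what a row does not reach only later rows make up. A row lasts 1/10 s, in which the tool goes at most 50 mm and 8.59 degrees, less where a joint would pass 70% of its speed; a pose out of reach is approached as far as the arm can. A call with a gripper value outside its range is refused whole. "claw" is the opening, from 0 (shut) to 1 (fully open), set as the call begins (left out, the last holds). The fingers move at their own pace and stop on an object; "force" is the grip in N (left out, the last holds). Time passes only in rows, so rows that repeat a pose let the fingers close, or fill a call up. It gives the time, the measured TCP pose, the force and the opening at its end, in the units of the state.
- env.get_state(): the state, without advancing time (a new reading comes with each control period).
- env.read_camera(name): name is "scene" or "side" or "wrist"; returns (picture, depth): 384x512x3 uint8, red, green, blue; 384x512 float32, m along the optical axis (not along the pixel's ray), 0 where there is no reading.
- env.camera_model(name): a dict with "vertical_fov" (degrees; the focal length in pixels is half the picture's height over the tangent of half this angle, whatever the lens; pixels are square), "cx", "cy" (the principal point, pixels), "world_from_camera" (4x4, takes a point from camera to world coordinates). Camera axes: x right, y up, looking along -z (the intrinsics and any distortion apply to the point x, -y, -z); pixel columns grow to the right and rows downward; lengths in m; the calibration is good to about 2 mm. A picture is of the moment at which its call begins: read the wrist's pose just before it. camera_model takes no time and is no camera call; for the wrist camera it gives the pose at the moment of the call.
- env.hand_in(): hands the job in, once; it reports no verdict.
The state is a dict: "clock": time; "joint_pos": joint angles; "qvel": joint speeds; "tau": joint torques, N m; "tcp_pos": TCP position; "orientation": TCP orientation; "wrist_force": force on the tool from outside, world axes, zero at the start; "ft_torque": the same for the moment, N m; "finger_gap": finger opening in m.
Only numpy, scipy, OpenCV 4.12 (cv2) and the standard library are available. Lean on these libraries where they do the work, as an engineer would, in place of code of your own. Each camera call takes 0.05 s, during which the arm holds its last target.

## Working session

There is one attempt and no reset: what is moved stays moved. The work goes in short steps, Python scripts to look and compute and a tool call to move; the robot and the scene stay as the last step left them, time stands still between calls to the robot, and variables do not carry over. Pictures are saved under pics/ and viewed, and the job is handed in when it is done.

Besides the shell and the picture viewer there is one more tool, called in YAML: its name, and indented under it one key for each argument. servo_tool: Moves the arm, as the interface text tells. Its arguments: {"type":"object","properties":{"increments":{"type":"array","items":{"type":"object","properties":{"offset":{"type":"array","items":{"type":"number"}},"yaw":{"type":"number"}}}},"claw":{"type":"number"},"force":{"type":"number"}},"required":["increments"]}

```bash
ls; mkdir -p pics; cat > h.py <<'E'
import numpy as np, cv2
from workcell import env
def grab(n):
    m=env.camera_model(n); p,d=env.read_camera(n); return p,d,m
def save(n,p): cv2.imwrite('pics/'+n+'.png',cv2.cvtColor(p,cv2.COLOR_RGB2BGR))
E
python3 - <<'E'
from h import *
print(env.get_state())
for n in ['scene','side','wrist']:
    p,d,m=grab(n); save(n+'0',p); np.savez('pics/'+n+'0.npz',p=p,d=d,T=np.array(m['world_from_camera']),k=[m['vertical_fov'],m['cx'],m['cy']]); print(n,m,(d>0).mean())
E
```

```text
pics
{'clock': 0.0, 'joint_pos': array([1.17743181e+00, 3.13981322e-01, 4.49832292e-02, 1.30360522e+00,
       2.26330169e-05, 1.43116050e+00]), 'qvel': array([-1.20742393e-03,  1.20798015e-03, -5.60506585e-04,  5.66301676e-04,
        9.60572312e-05, -3.46445847e-04]), 'tau': array([ 1.71646725e-04, -4.80631149e+01,  2.98528790e+01,  1.95566023e-02,
       -4.48624280e-05, -7.96286599e-06]), 'tcp_pos': array([0.14415876, 0.55610859, 0.23042147]), 'orientation': array([ 0.70124787,  0.08885197,  0.7015998 , -0.09008038]), 'wrist_force': array([ 0.45791966,  0.60949066, -0.42384362]), 'ft_torque': array([-0.02936383,  0.01175409, -0.02796446]), 'finger_gap': 0.08563467838816087}
scene {'vertical_fov': 51.05998423264266, 'cx': 260.5048777806206, 'cy': 195.20284647821117, 'world_from_camera': array([[ 0.0573304 , -0.8159597 ,  0.57525906,  1.26431373],
       [ 0.99828047,  0.03980018, -0.04303535, -0.01347263],
       [ 0.0122197 ,  0.57673712,  0.8168384 ,  1.01825524],
       [ 0.        ,  0.        ,  0.        ,  1.        ]])} 0.9959259033203125
side {'vertical_fov': 43.19385761402583, 'cx': 259.4110645679231, 'cy': 196.25255876291817, 'world_from_camera': array([[-0.98846027,  0.1135171 , -0.10030036,  0.45948455],
       [-0.15057436, -0.66399797,  0.73241659,  1.0706348 ],
       [ 0.01654257,  0.73906736,  0.67342838,  0.98510983],
       [ 0.        ,  0.        ,  0.        ,  1.        ]])} 0.9960530598958334
wrist {'vertical_fov': 69.9517420086064, 'cx': 255.4345322546042, 'cy': 192.72331314415698, 'world_from_camera': array([[ 0.25186696, -0.92465295, -0.28562205,  0.07117019],
       [ 0.96775855,  0.23987355,  0.07683796,  0.57448436],
       [-0.00253527, -0.29576612,  0.95525702,  0.37235027],
       [ 0.        ,  0.        ,  0.        ,  1.        ]])} 0.9960734049479166
```

View pics/scene0.png

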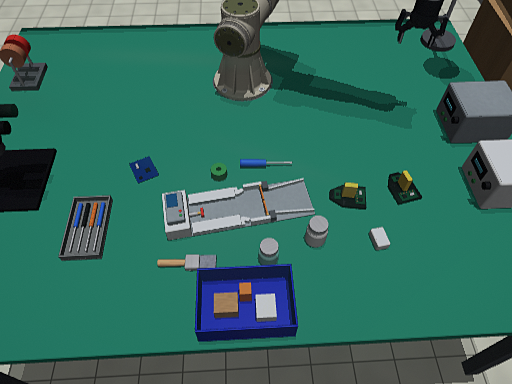

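View pics/side0.png

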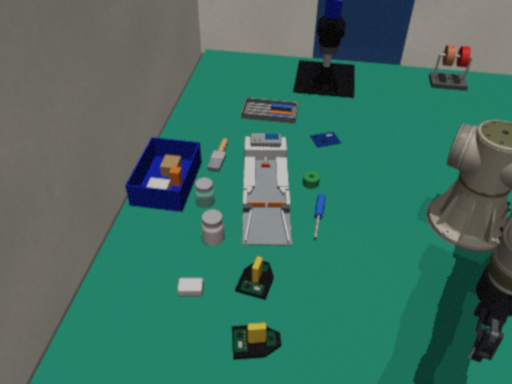

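View pics/wrist0.png

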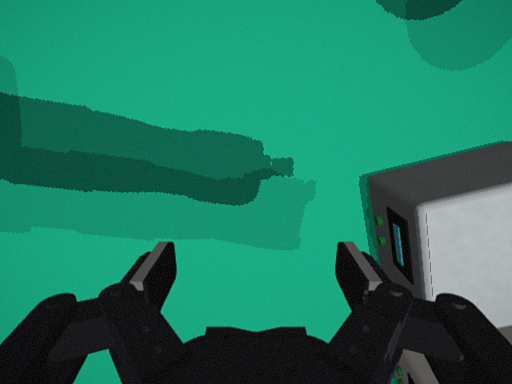

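```bash
cat >> h.py <<'E'
def load(n):
    z=np.load('pics/'+n+'.npz'); return z['p'],z['d'],z['T'],z['k']
def ray(T,k,u,v):
    f=192/np.tan(np.radians(k[0]/2)); u=np.asarray(u,float); v=np.asarray(v,float)
    c=np.stack([(u-k[1])/f,-(v-k[2])/f,-np.ones_like(u)],-1)
    return T[:3,3],c@T[:3,:3].T
def onz(T,k,u,v,z):
    o,r=ray(T,k,u,v); s=(z-o[2])/r[...,2]; return o+s[...,None]*r
def cloud(T,k,d):
    v,u=np.mgrid[:384,:512]; o,r=ray(T,k,u,v); return o+d[...,None]*r
E
python3 - <<'E'
from h import *
for n in ['scene0','side0']:
    p,d,T,k=load(n); hsv=cv2.cvtColor(p,cv2.COLOR_RGB2HSV)
    C=cloud(T,k,d)
    m=cv2.inRange(hsv,(20,150,120),(33,255,255))
    nn,l,s,c=cv2.connectedComponentsWithStats(m)
    for i in range(1,nn):
        if s[i,4]>25:
            P=C[l==i]; print(n,'yellow',c[i].round(),s[i,4],np.median(P,0).round(3),P.max(0).round(3),P.min(0).round(3))
    x,y,w,h={'scene0':(120,140,310,130),'side0':(170,120,180,250)}[n]
    s=800//w if w>h else 600//h
    s=min(800/w,600/h); save(n+'c',cv2.resize(p[y:y+h,x:x+w],None,fx=s,fy=s,interpolation=cv2.INTER_CUBIC)); print(s)
E
```

```text
scene0 yellow [407. 176.] 46 [0.544 0.483 0.066] [0.561 0.492 0.071] [0.525 0.474 0.061]
scene0 yellow [351. 185.] 52 [0.569 0.308 0.066] [0.577 0.325 0.069] [0.56  0.288 0.062]
2.5806451612903225
side0 yellow [257. 264.] 82 [0.566 0.312 0.064] [0.584 0.33  0.071] [0.557 0.268 0.007]
side0 yellow [256. 327.] 119 [0.539 0.488 0.064] [0.558 1.071 0.985] [0.459 0.476 0.057]
2.4
```

View pics/scene0c.png

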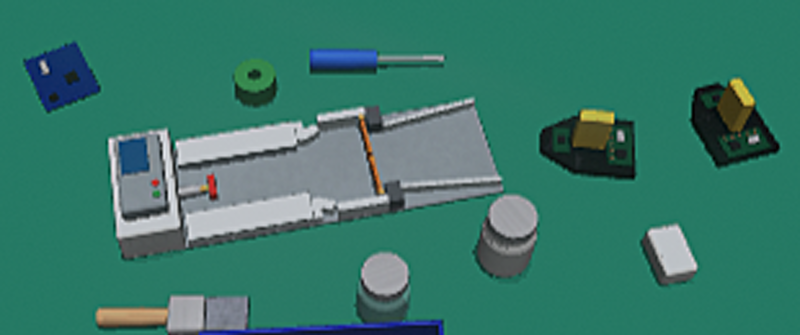

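View pics/side0c.png

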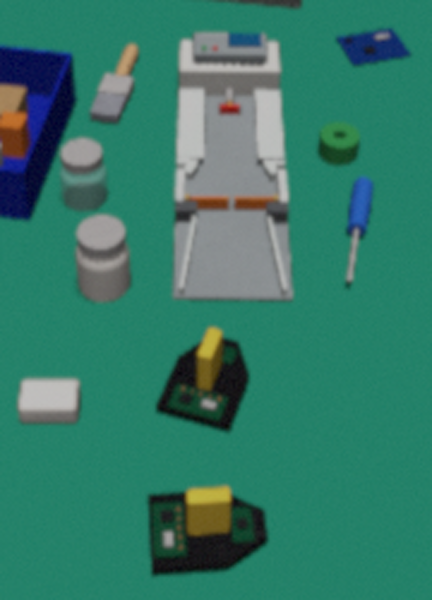

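```bash
python3 - <<'E'
from h import *
for n in ['scene0','side0']:
    p,d,T,k=load(n); hsv=cv2.cvtColor(p,cv2.COLOR_RGB2HSV); C=cloud(T,k,d)
    roi=(C[...,0]>0.4)&(C[...,0]<0.72)&(C[...,1]<0.25)&(C[...,1]>-0.3)
    m=(cv2.inRange(hsv,(5,170,100),(18,255,255))>0)&roi&(C[...,2]<.035)
    v,u=np.nonzero(m); P=onz(T,k,u,v,0.022); print(n,'orange',m.sum(),P.mean(0).round(4))
    w=P[:,:2]-P[:,:2].mean(0); U,S,V=np.linalg.svd(w,full_matrices=False); print('dir',V[0].round(3),'span',np.ptp(w@V[0]).round(3))
    ax=V[0]; ax=ax if ax[0]>0 else -ax
    # white lips / walls
    g=(hsv[...,1]<50)&roi
    for lo,hi in [(0.014,0.03),(0.06,0.08)]:
        mm=(g&(C[...,2]>lo)&(C[...,2]<hi)).astype(np.uint8)
        mm=cv2.morphologyEx(mm,cv2.MORPH_OPEN,np.ones((2,2),np.uint8))
        nn,l,s,c=cv2.connectedComponentsWithStats(mm)
        for i in range(1,nn):
            if s[i,4]>30:
                Q=C[l==i]; r=cv2.minAreaRect((Q[:,:2]*1000).astype(np.float32)); print(lo,s[i,4],c[i].round(),np.round(np.array(r[0]),1),np.round(r[1],1),round(r[2],2),np.median(Q[:,2]).round(4))
    fl=(g&(C[...,2]>0.003)&(C[...,2]<0.010)).astype(np.uint8)
    nn,l,s,c=cv2.connectedComponentsWithStats(fl)
    for i in range(1,nn):
        if s[i,4]>150:
            Q=C[l==i]; r=cv2.minAreaRect((Q[:,:2]*1000).astype(np.float32)); print('floor',s[i,4],np.round(np.array(r[0]),1),np.round(r[1],1),round(r[2],2),np.median(Q[:,2]).round(4))
            print(cv2.boxPoints(r).round(0).tolist())
E
```

```text
scene0 orange 38 [0.5801 0.0459 0.022 ]
dir [0.99  0.143] span 0.104
0.014 134 [258. 186.] [523.9  36.7] [39.2 94.8] 13.58 0.0215
0.014 476 [214. 196.] [889.6 -16.4] [731.  165.5] 13.2 0.0202
0.014 171 [268. 218.] [933.2   2.9] [ 97.8 655.8] 78.69 0.021
0.014 587 [219. 225.] [942.2 -86.8] [161.4 640.7] 88.69 0.0205
0.014 59 [180. 236.] [ 687.9 -198.6] [ 6.4 65.6] 10.27 0.015
0.06 342 [176. 212.] [ 919.3 -131.4] [727.1  56.8] 14.4 0.069
floor 960 [564.3 118.6] [104.1 136.9] 8.11 0.0061
[[503.0, 179.0], [522.0, 44.0], [626.0, 58.0], [606.0, 194.0]]
floor 1404 [601.5 -65.2] [132.5 223.4] 8.94 0.006
[[519.0, 35.0], [553.0, -186.0], [684.0, -165.0], [650.0, 55.0]]
floor 169 [627.5 137.6] [ 21.6 117.9] 6.5 0.0061
[[610.0, 195.0], [623.0, 78.0], [645.0, 80.0], [632.0, 197.0]]
side0 orange 70 [0.5789 0.0501 0.022 ]
dir [-0.982 -0.191] span 0.081
0.014 1040 [266. 178.] [516.7 433.6] [ 138.2 1276.8] 8.62 0.0188
0.014 67 [215. 240.] [592.2 625.4] [ 46.5 928. ] 13.74 0.0169
0.06 220 [265. 141.] [ 620.  -249.5] [100.4 138.4] 7.2 0.0659
0.06 82 [214. 227.] [693.3 203.5] [50.3 18.3] 42.89 0.0637
floor 626 [583.3 -73. ] [223.7 111.9] 86.98 0.0048
[[522.0, -182.0], [633.0, -188.0], [645.0, 36.0], [533.0, 42.0]]
floor 1008 [567.9 119.5] [134.  147.3] 8.24 0.0048
[[491.0, 183.0], [512.0, 37.0], [645.0, 56.0], [624.0, 202.0]]
```

```bash
cat >> h.py <<'E'
from scipy.spatial.transform import Rotation as Ro
def R(): 
    s=env.get_state(); return Ro.from_quat(s['orientation'],scalar_first=True).as_matrix(),s
def go(p,yaxis=None):
    r,s=R(); o=r.T@(np.array(p)-s['tcp_pos'])*100
    out='offset cm '+str(o.round(2))
    if yaxis is not None:
        # turn about tool x (tool x down): angle such that tool y -> +-yaxis
        yt=r.T@np.append(yaxis,0); a=np.degrees(np.arctan2(yt[2],yt[1])); out+=' yaw %.2f or %.2f'%(a,a-180*np.sign(a))
    print(out); return o
E
python3 - <<'E'
from h import *
r,s=R(); print(r.round(3)); 
m=env.camera_model('wrist')['world_from_camera']; print('cam in tool',(r.T@(m[:3,3]-s['tcp_pos'])).round(4)); print((r.T@m[:3,:3]).round(3))
for n in ['scene0','side0']:
    p,d,T,k=load(n); hsv=cv2.cvtColor(p,cv2.COLOR_RGB2HSV); C=cloud(T,k,d)
    m=(cv2.inRange(hsv,(20,120,60),(35,255,255))>0)&(np.hypot(C[...,0]-.57,C[...,1]-.31)<.05)&(C[...,2]>.06)
    P=C[m]; r2=cv2.minAreaRect((P[:,:2]*1000).astype(np.float32)); print(n,m.sum(),r2)
    w=P[:,:2]-P[:,:2].mean(0); print(P.mean(0),np.linalg.svd(w)[2][0])
    b=(hsv[...,2]<70)&(np.hypot(C[...,0]-.57,C[...,1]-.31)<.075)&(C[...,2]>.004)&(C[...,2]<.016)
    Q=C[b]; h=cv2.convexHull((Q[:,:2]*1000).astype(np.float32)); print(cv2.minAreaRect((Q[:,:2]*1000).astype(np.float32)))
e=np.array([.567,.31]); 
go([.567,.36,.30],[0.99,.14])
E
```

```text
[[-0.001  0.251  0.968]
 [-0.001  0.968 -0.251]
 [-1.    -0.001 -0.   ]]
cam in tool [-0.1418 -0.0008 -0.0753]
[[ 0.001  0.296 -0.955]
 [ 1.     0.001  0.001]
 [ 0.001 -0.955 -0.296]]
scene0 65 ((568.6087036132812, 307.0367736816406), (35.85875701904297, 16.435348510742188), 79.02137756347656)
[0.57024315 0.30673939 0.06498975] [0.18036494 0.98359976]
((569.989013671875, 307.1819152832031), (109.24604797363281, 82.47186279296875), 80.04114532470703)
side0 82 ((566.082763671875, 308.7523498535156), (42.40500259399414, 15.813302040100098), 81.97786712646484)
[0.566169   0.31054552 0.06380454] [0.13201951 0.99124712]
((566.2341918945312, 309.06658935546875), (111.94535827636719, 79.61125183105469), 81.28910827636719)
offset cm [-6.94 -8.39 45.85] yaw 67.41 or -112.59
```

```bash
python3 - <<'E'
from h import *
go([.567,.24,.33],[0.987,-.16]); print(env.get_state()['joint_pos'])
E
```

```text
offset cm [ -9.92 -20.01  48.86] yaw 84.67 or -95.33
[1.17741575e+00 3.13822301e-01 4.52337967e-02 1.30360404e+00
 1.94332898e-05 1.43120035e+00]
```

servo_tool:
  increments:
    - {"offset": [-1.5, -1.7, 4], "yaw": 8}
    - {"offset": [-3, -3.4, 8], "yaw": 16}
    - {"offset": [-4.5, -5.1, 12], "yaw": 24}
    - {"offset": [-6, -6.8, 16], "yaw": 32}
    - {"offset": [-7.5, -8.5, 20], "yaw": 40}
    - {"offset": [-9, -10.2, 24], "yaw": 48}
    - {"offset": [-9.9, -11.9, 28], "yaw": 56}
    - {"offset": [-9.9, -13.6, 32], "yaw": 64}

```text
clock: 0.95
tcp_pos: [0.4216, 0.3436, 0.3318]
orientation: [0.546, 0.45, 0.546, -0.448]
wrist_force: [0.8, 1.5, -0.5]
finger_gap: 0.0853
```

```bash
python3 - <<'E'
from h import *
go([.567,.24,.33],[0.987,-.16]); print(env.get_state()['joint_pos'],env.get_state()['tcp_pos'])
E
```

```text
offset cm [ 0.2  12.26 12.97] yaw 20.34 or -159.66
[5.36085552e-01 2.43821772e-01 1.96406855e-01 1.52079466e+00
 9.83127160e-05 1.91266098e+00] [0.42163868 0.34359289 0.33179389]
```

servo_tool:
  increments:
    - {"offset": [0, 2, 2.1], "yaw": 3.5}
    - {"offset": [0, 4.1, 4.3], "yaw": 7}
    - {"offset": [0, 6.1, 6.5], "yaw": 10.5}
    - {"offset": [0, 8.2, 8.7], "yaw": 14}
    - {"offset": [0, 10.2, 10.9], "yaw": 17}
    - {"offset": [0, 12, 12.8], "yaw": 20.3}
    - {"offset": [0, 12, 12.8], "yaw": 20.3}
    - {"offset": [0, 12, 12.8], "yaw": 20.3}

```text
clock: 1.75
tcp_pos: [0.5631, 0.2426, 0.3295]
orientation: [-0.459, -0.537, -0.46, 0.538]
wrist_force: [-0.1, 0.2, 0.2]
finger_gap: 0.0854
```

```bash
python3 - <<'E'
from h import *
n='wrist'
p,d,m=grab(n); save(n+'1',p); np.savez('pics/'+n+'1.npz',p=p,d=d,T=np.array(m['world_from_camera']),k=[m['vertical_fov'],m['cx'],m['cy']])
print(env.get_state()['tcp_pos'],np.abs(env.get_state()['qvel']).max())
E
```

```text
[0.56259094 0.24312388 0.32992393] 0.0161663918139641
```

View pics/wrist1.png

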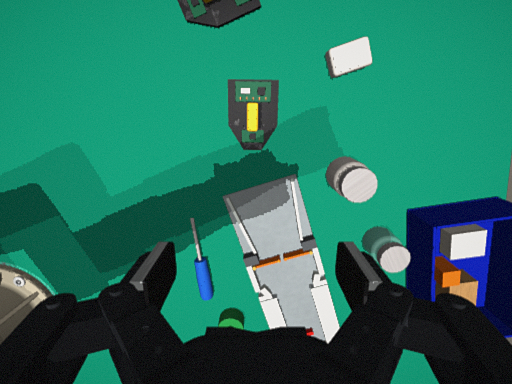

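```bash
python3 - <<'E'
from h import *
p,d,T,k=load('wrist1'); hsv=cv2.cvtColor(p,cv2.COLOR_RGB2HSV); C=cloud(T,k,d)
near=np.hypot(C[...,0]-.567,C[...,1]-.31)<.08
y=(cv2.inRange(hsv,(20,120,60),(35,255,255))>0)&near&(C[...,2]>.05)
v,u=np.nonzero(y); P=onz(T,k,u,v,.066); r=cv2.minAreaRect((P[:,:2]*1000).astype(np.float32)); print('handle',y.sum(),r, P.mean(0), np.median(C[y][:,2]))
w=P[:,:2]-P[:,:2].mean(0); print(np.linalg.svd(w)[2][0])
b=near&(hsv[...,2]<75)&(C[...,2]>.004)&(C[...,2]<.016)
b=b|y
cs,_=cv2.findContours(b.astype(np.uint8),cv2.RETR_EXTERNAL,cv2.CHAIN_APPROX_NONE); c=max(cs,key=cv2.contourArea).reshape(-1,2)
Q=onz(T,k,c[:,0],c[:,1],.010); r=cv2.minAreaRect((Q[:,:2]*1000).astype(np.float32)); print('sled',r,Q[:,:2].max(0),Q[:,:2].min(0))
roi=(C[...,0]>0.45)&(C[...,0]<0.7)&(C[...,1]<0.25)&(C[...,1]>-0.3)
o=(cv2.inRange(hsv,(5,150,80),(19,255,255))>0)&roi
v,u=np.nonzero(o); P=onz(T,k,u,v,.026); 
r=cv2.minAreaRect((P[:,:2]*1000).astype(np.float32)); print('orange',r,np.median(C[o][:,2]),cv2.boxPoints(r))
g=(hsv[...,1]<60)&roi&(C[...,2]>.003)&(C[...,2]<.010)
nn,l,s,c=cv2.connectedComponentsWithStats(g.astype(np.uint8))
for i in range(1,nn):
    if s[i,4]>100:
        Q=C[l==i]; r=cv2.minAreaRect((Q[:,:2]*1000).astype(np.float32)); print('floor',s[i],r, cv2.boxPoints(r).round(1).tolist(),np.median(Q[:,2]))
x0,y0=200,170
save('w1c',cv2.resize(p[170:345,200:360],None,fx=3.4,fy=3.4,interpolation=cv2.INTER_CUBIC))
save('w1d',cv2.resize(p[60:165,190:330],None,fx=5,fy=5,interpolation=cv2.INTER_CUBIC))
E
```

```text
handle 314 ((567.5122680664062, 305.2992248535156), (38.39997100830078, 14.426767349243164), 81.08589172363281) [0.5676176 0.305406  0.066    ] 0.06475769713683804
[-0.16258682 -0.98669424]
sled ((567.177490234375, 303.90985107421875), (107.17755126953125, 78.60814666748047), 79.7994155883789) [0.61353939 0.36284825] [0.52717881 0.24932081]
orange ((578.7469482421875, 48.934776306152344), (103.1389389038086, 13.688432693481445), 7.777202606201172) 0.021952734610682756 [[526.7257    48.737587]
 [528.578     35.175064]
 [630.7682    49.131966]
 [628.9159    62.69449 ]]
floor [ 223  175  103  166 7719] ((586.2208862304688, 4.2127532958984375), (135.4232635498047, 369.6752624511719), 8.625340461730957) [[491.6000061035156, 176.8000030517578], [547.0, -188.6999969482422], [680.9000244140625, -168.39999389648438], [625.4000244140625, 197.10000610351562]] 0.005311687729882053
```

View pics/w1c.png

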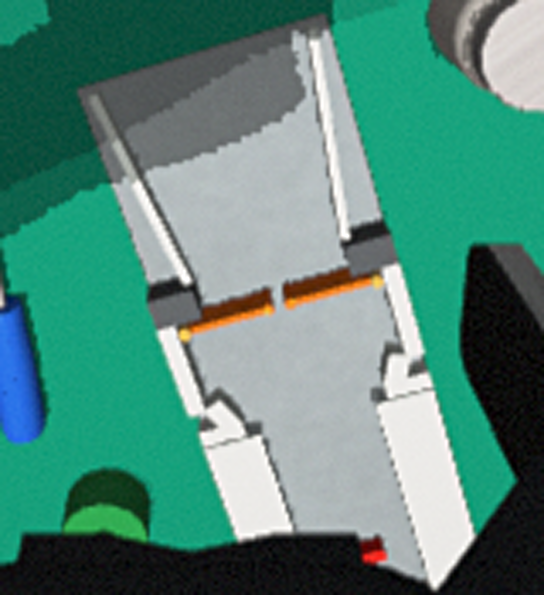

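View pics/w1d.png

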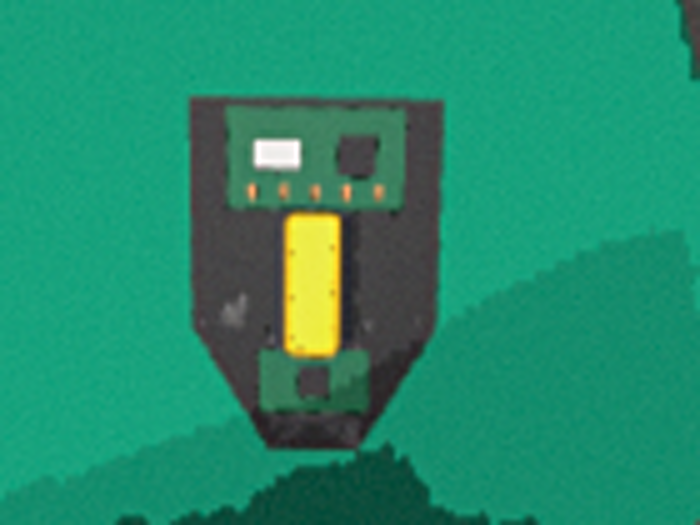

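```bash
python3 - <<'E'
from h import *
p,d,T,k=load('wrist1')
def c(x,y,z): return onz(T,k,200+(x+.5)/3.4-.5,170+(y+.5)/3.4-.5,z)*1000
def pr(n,a,b,z):
    A,B=c(*a,z),c(*b,z); v=B-A; print(n,A.round(1)[:2],B.round(1)[:2],'mid',((A+B)/2).round(1)[:2],'len',np.linalg.norm(v).round(1),'ang',np.degrees(np.arctan2(v[1],v[0])).round(2))
pr('hinge',(185,335),(377,282),.027)
pr('corner',(80,92),(327,15),.006)
pr('post front top outer',(148,293),(387,226),.026)
pr('lip start outer',(203,447),(432,388),.0215)
pr('lip inner L',(262,435),(293,528),.0215)
pr('lip inner R',(377,405),(432,588),.0215)
pr('lip inner at',(262,435),(377,402),.0215)
go([.5675,.306,.10],[np.cos(np.radians(-9.5)),np.sin(np.radians(-9.5))])
print(d[0:1].shape)
E
```

```text
hinge [527.5  35.4] [634.1  51.7] mid [580.8  43.6] len 107.8 ang 8.69
corner [493.7 174.9] [626.3 196.1] mid [560.  185.5] len 134.4 ang 9.07
post front top outer [511.8  63.5] [642.6  83.3] mid [577.2  73.4] len 132.3 ang 8.62
lip start outer [525.6 -42.6] [658.9 -23.2] mid [592.2 -32.9] len 134.7 ang 8.29
lip inner L [560.2 -39.7] [ 569.7 -107.6] mid [565.  -73.6] len 68.6 ang -82.04
lip inner R [627.3 -29.6] [ 647.7 -165.2] mid [637.5 -97.4] len 137.1 ang -81.42
lip inner at [560.2 -39.7] [627.5 -27.6] mid [593.8 -33.7] len 68.3 ang 10.14
offset cm [22.99 -0.45 -6.29] yaw 0.69 or -179.31
(1, 512)
```

servo_tool:
  claw: 1
  increments:
    - {"offset": [3.5, -0.2, -2.5], "yaw": 0.7}
    - {"offset": [7, -0.4, -5], "yaw": 0.7}
    - {"offset": [11, -0.45, -6.3], "yaw": 0.7}
    - {"offset": [15, -0.45, -6.3], "yaw": 0.7}
    - {"offset": [18.5, -0.45, -6.3], "yaw": 0.7}
    - {"offset": [21.5, -0.45, -6.3], "yaw": 0.7}
    - {"offset": [23, -0.45, -6.3], "yaw": 0.7}
    - {"offset": [23, -0.45, -6.3], "yaw": 0.7}

```text
clock: 2.6
tcp_pos: [0.5651, 0.3062, 0.0976]
orientation: [-0.457, -0.538, -0.458, 0.541]
wrist_force: [-0.7, 0.5, 0.2]
finger_gap: 0.0853
```

```bash
python3 - <<'E'
from h import *
n='wrist'
p,d,m=grab(n); save(n+'2',p); np.savez('pics/'+n+'2.npz',p=p,d=d,T=np.array(m['world_from_camera']),k=[m['vertical_fov'],m['cx'],m['cy']])
p,d,T,k=load('wrist2'); hsv=cv2.cvtColor(p,cv2.COLOR_RGB2HSV); C=cloud(T,k,d)
y=(cv2.inRange(hsv,(20,120,60),(35,255,255))>0)&(C[...,2]>.055)
P=C[y]; print(cv2.minAreaRect((P[:,:2]*1000).astype(np.float32)),P.mean(0))
go([.5675,.306,.031],[np.cos(np.radians(-9.5)),np.sin(np.radians(-9.5))]); print(R()[1]['tcp_pos'])
E
```

```text
((572.4519653320312, 332.8805847167969), (95.26243591308594, 15.8154935836792), 80.07882690429688) [0.56791064 0.30785806 0.06577178]
offset cm [6.86 0.13 0.02] yaw 0.06 or -179.94
[0.56644793 0.30649351 0.09958144]
```

View pics/wrist2.png

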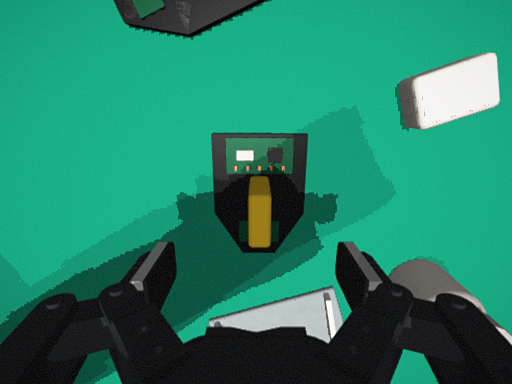

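servo_tool:
  increments:
    - {"offset": [2, 0.1, 0], "yaw": 0.2}
    - {"offset": [4, 0.1, 0.1], "yaw": 0.3}
    - {"offset": [5.5, 0.1, 0.1], "yaw": 0.3}
    - {"offset": [6.5, 0.1, 0.1], "yaw": 0.3}
    - {"offset": [6.9, 0.1, 0.1], "yaw": 0.3}
    - {"offset": [6.9, 0.1, 0.1], "yaw": 0.3}
    - {"offset": [6.9, 0.1, 0.1], "yaw": 0.3}
    - {"offset": [6.9, 0.1, 0.1], "yaw": 0.3}

```text
clock: 3.45
tcp_pos: [0.5698, 0.3052, 0.0324]
orientation: [0.455, 0.542, 0.455, -0.54]
wrist_force: [1.2, -0.7, -0.4]
finger_gap: 0.0857
```

servo_tool:
  claw: 0
  force: 40
  increments:
    - {"offset": [0, 0, 0], "yaw": 0}
    - {"offset": [0, 0, 0], "yaw": 0}
    - {"offset": [0, 0, 0], "yaw": 0}
    - {"offset": [0, 0, 0], "yaw": 0}
    - {"offset": [0, 0, 0], "yaw": 0}
    - {"offset": [0, 0, 0], "yaw": 0}
    - {"offset": [0, 0, 0], "yaw": 0}
    - {"offset": [0, 0, 0], "yaw": 0}

```text
clock: 4.25
tcp_pos: [0.569, 0.3048, 0.0314]
orientation: [-0.455, -0.541, -0.455, 0.541]
wrist_force: [-1.1, 0.6, 1.0]
finger_gap: 0.0156
```

```bash
python3 - <<'E'
from h import *
n='wrist'
p,d,m=grab(n); save(n+'3',p); s=env.get_state()
print(s['tcp_pos'],s['finger_gap'],s['wrist_force'])
E
```

```text
[0.56897689 0.30485415 0.0313706 ] 0.015344448548617398 [-1.05573655  0.32796903  2.15406535]
```

View pics/wrist3.png

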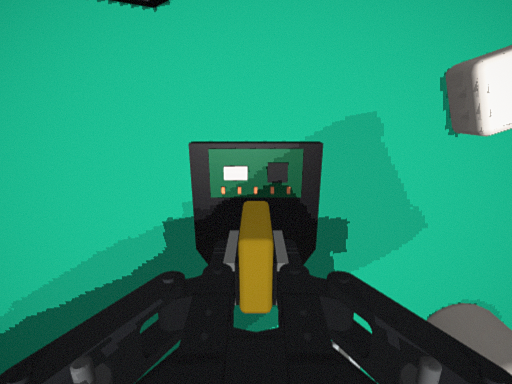

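```bash
cat >> h.py <<'E'
B0=np.array([.580,.0475]); BA=np.radians(-81.5); BX=np.array([np.cos(BA),np.sin(BA)]); BY=np.array([-BX[1],BX[0]])
def bay(p): 
    w=np.array(p[:2])-B0; return w@BX,w@BY
def gob(x,y,z): return go(np.append(B0+x*BX+y*BY,z),BY)
E
python3 - <<'E'
from h import *
gob(-.082,0,.085); print(R()[0].round(3))
E
```

```text
offset cm [-5.37  2.9  17.38] yaw -18.34 or 161.66
[[-0.     0.985 -0.171]
 [ 0.    -0.171 -0.985]
 [-1.    -0.    -0.   ]]
```

servo_tool:
  increments:
    - {"offset": [-2, 0, 0], "yaw": 0}
    - {"offset": [-4, 0, 0], "yaw": 0}
    - {"offset": [-5.4, 0.3, 2], "yaw": -3}
    - {"offset": [-5.4, 1, 6], "yaw": -8}
    - {"offset": [-5.4, 1.7, 10], "yaw": -13}
    - {"offset": [-5.4, 2.3, 14], "yaw": -17}
    - {"offset": [-5.4, 2.9, 17], "yaw": -18.3}
    - {"offset": [-5.4, 2.9, 17.4], "yaw": -18.3}

```text
clock: 5.1
tcp_pos: [0.5676, 0.1248, 0.0846]
orientation: [0.535, 0.462, 0.535, -0.464]
wrist_force: [0.4, 0.6, -3.2]
finger_gap: 0.0153
```

servo_tool:
  increments:
    - {"offset": [0, 0, 0], "yaw": 0}
    - {"offset": [0, 0, 0], "yaw": 0}
    - {"offset": [0, 0, 0], "yaw": 0}
    - {"offset": [0, 0, 0], "yaw": 0}
    - {"offset": [0, 0, 0], "yaw": 0}
    - {"offset": [0, 0, 0], "yaw": 0}
    - {"offset": [0, 0, 0], "yaw": 0}
    - {"offset": [0, 0, 0], "yaw": 0}

```text
clock: 5.9
tcp_pos: [0.5679, 0.1285, 0.0853]
orientation: [0.536, 0.462, 0.536, -0.462]
wrist_force: [0.2, -0.2, -2.0]
finger_gap: 0.0158
```

```bash
python3 - <<'E'
from h import *
for n in ['wrist','scene','side']:
    p,d,m=grab(n); save(n+'4',p); np.savez('pics/'+n+'4.npz',p=p,d=d,T=np.array(m['world_from_camera']),k=[m['vertical_fov'],m['cx'],m['cy']])
s=env.get_state()
print(s['tcp_pos'],bay(s['tcp_pos']),s['finger_gap'],s['wrist_force'])
p=load('side4')[0]; save('side4c',cv2.resize(p[110:300,170:350],None,fx=3.1,fy=3.1,interpolation=cv2.INTER_CUBIC))
E
```

```text
[0.56795029 0.12840764 0.08533157] (np.float64(-0.08180000229484546), np.float64(4.1553888434563493e-05)) 0.01535394190909428 [-0.44062425 -0.11131021 -2.87733571]
```

View pics/wrist4.png

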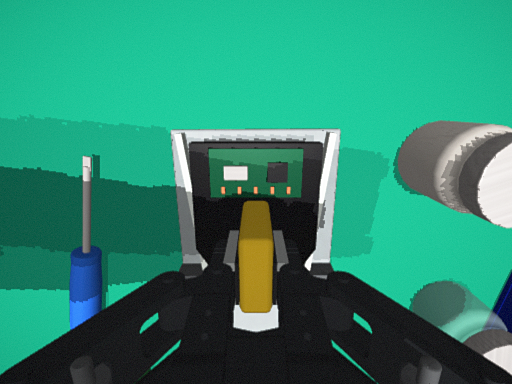

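View pics/side4c.png

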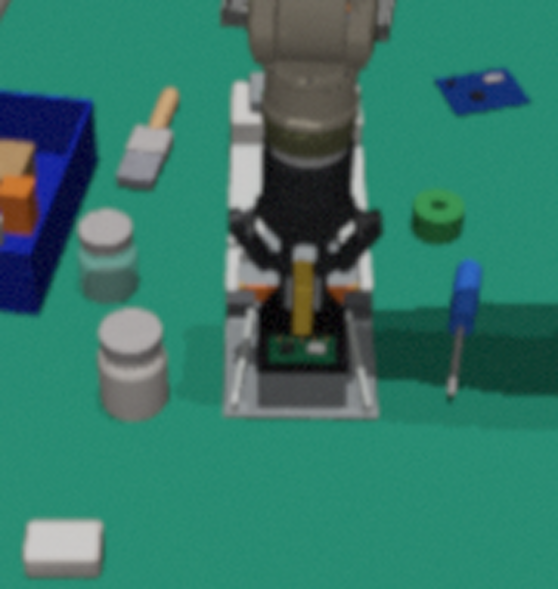

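servo_tool:
  increments:
    - {"offset": [1.2, 0, 0], "yaw": 0}
    - {"offset": [2.4, 0, 0], "yaw": 0}
    - {"offset": [3.4, 0, 0], "yaw": 0}
    - {"offset": [4.1, 0, 0], "yaw": 0}
    - {"offset": [4.5, 0, 0], "yaw": 0}
    - {"offset": [4.6, 0, 0], "yaw": 0}
    - {"offset": [4.7, 0, 0], "yaw": 0}
    - {"offset": [4.7, 0, 0], "yaw": 0}

```text
clock: 6.85
tcp_pos: [0.5683, 0.1285, 0.0386]
orientation: [0.536, 0.462, 0.535, -0.462]
wrist_force: [-0.6, 0.1, -3.4]
finger_gap: 0.0156
```

```bash
python3 - <<'E'
from h import *
s=env.get_state()
print(s['tcp_pos'],bay(s['tcp_pos']),s['finger_gap'],s['wrist_force'],s['ft_torque'])
E
```

```text
[0.56825001 0.12847968 0.03859461] (np.float64(-0.0818269515247854), np.float64(0.00034863269826635075)) 0.015575808910057599 [-0.5727647   0.09078025 -3.41636456] [ 0.04327731  0.01544707 -0.0114506 ]
```

servo_tool:
  increments:
    - {"offset": [0.05, 0, 0], "yaw": 0}
    - {"offset": [0.1, 0, 0], "yaw": 0}
    - {"offset": [0.1, 0, 0], "yaw": 0}
    - {"offset": [0.12, 0, 0], "yaw": 0}
    - {"offset": [0.12, 0, 0], "yaw": 0}
    - {"offset": [0.12, 0, 0], "yaw": 0}
    - {"offset": [0.12, 0, 0], "yaw": 0}
    - {"offset": [0.12, 0, 0], "yaw": 0}

```text
clock: 7.65
tcp_pos: [0.568, 0.1284, 0.0374]
orientation: [0.536, 0.462, 0.535, -0.462]
wrist_force: [-0.8, 0.1, 1.0]
finger_gap: 0.0155
```

```bash
python3 - <<'E'
from h import *
s=env.get_state()
print(s['tcp_pos'],bay(s['tcp_pos']),s['finger_gap'],s['wrist_force'],s['ft_torque'])
E
```

```text
[0.56804527 0.12844248 0.03738277] (np.float64(-0.08182042038152389), np.float64(0.00014064569297262373)) 0.01548159428118685 [-0.77353408  0.09367788  0.95859325] [-0.03047139  0.23205414  0.02398462]
```

servo_tool:
  increments:
    - {"offset": [-0.02, 0, 0.4], "yaw": 0}
    - {"offset": [-0.02, 0, 0.9], "yaw": 0}
    - {"offset": [-0.02, 0, 1.4], "yaw": 0}
    - {"offset": [-0.02, 0, 1.9], "yaw": 0}
    - {"offset": [-0.02, 0, 2.4], "yaw": 0}
    - {"offset": [-0.02, 0, 2.9], "yaw": 0}
    - {"offset": [-0.02, 0, 3.4], "yaw": 0}
    - {"offset": [-0.02, 0, 3.8], "yaw": 0}

```text
clock: 8.45
tcp_pos: [0.5736, 0.0916, 0.0376]
orientation: [0.535, 0.462, 0.536, -0.461]
wrist_force: [-0.8, 7.0, 2.4]
finger_gap: 0.0154
```

```bash
cat > st.py <<'E'
from h import *
r,s=R()
f=s['wrist_force']; t=s['ft_torque']
print('t',s['clock'],'bay',np.round(np.array(bay(s['tcp_pos']))*1000,1),'z',round(s['tcp_pos'][2]*1000,1),'gap',round(s['finger_gap']*1000,1),'F bay',np.round([f[:2]@BX,f[:2]@BY,f[2]],1),'T bay',np.round([t[:2]@BX,t[:2]@BY,t[2]],2),'toolz yaw vs bay deg',np.degrees(np.arctan2(r[:2,2]@BY,r[:2,2]@BX)).round(2),'tilt',np.degrees(np.arccos(-r[2,0])).round(2))
E
python3 st.py
```

```text
t 8.45 bay [-44.5   0.1] z 37.6 gap 15.4 F bay [-7.1  0.3  2.4] T bay [-0.04  1.34 -0.02] toolz yaw vs bay deg -0.01 tilt 0.16
```

servo_tool:
  increments:
    - {"offset": [-0.03, 0, 0.5], "yaw": 0}
    - {"offset": [-0.03, 0, 1.1], "yaw": 0}
    - {"offset": [-0.03, 0, 1.7], "yaw": 0}
    - {"offset": [-0.03, 0, 2.3], "yaw": 0}
    - {"offset": [-0.03, 0, 2.9], "yaw": 0}
    - {"offset": [-0.03, 0, 3.5], "yaw": 0}
    - {"offset": [-0.03, 0, 4.1], "yaw": 0}
    - {"offset": [-0.03, 0, 4.7], "yaw": 0}

```text
clock: 9.25
tcp_pos: [0.5801, 0.0453, 0.0376]
orientation: [0.535, 0.462, 0.537, -0.461]
wrist_force: [-0.9, 7.5, 2.0]
finger_gap: 0.0152
```

```bash
python3 st.py; python3 - <<'E'
from h import *
p,d,m=grab('side'); save('side5c',cv2.resize(p[110:300,170:350],None,fx=3.1,fy=3.1,interpolation=cv2.INTER_CUBIC))
E
python3 st.py
```

```text
t 9.25 bay [ 2.2 -0.3] z 37.6 gap 15.2 F bay [-7.6  0.3  2. ] T bay [-0.03  1.46 -0.02] toolz yaw vs bay deg 0.02 tilt 0.17
t 9.3 bay [ 3.3 -0.2] z 37.5 gap 15.3 F bay [-4.2  0.6 -0.7] T bay [ 0.01  0.98 -0.01] toolz yaw vs bay deg -0.04 tilt 0.09
```

View pics/side5c.png

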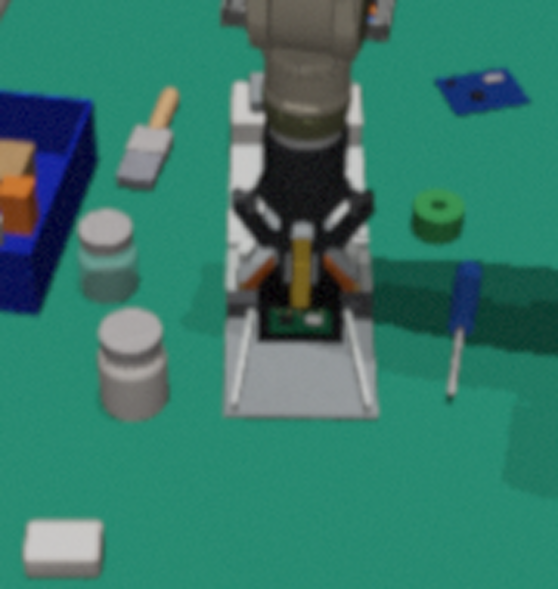

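servo_tool:
  increments:
    - {"offset": [0, 0, 0.5], "yaw": 0}
    - {"offset": [0, 0, 1.1], "yaw": 0}
    - {"offset": [0, 0, 1.7], "yaw": 0}
    - {"offset": [0, 0, 2.3], "yaw": 0}
    - {"offset": [0, 0, 2.9], "yaw": 0}
    - {"offset": [0, 0, 3.5], "yaw": 0}
    - {"offset": [0, 0, 4.1], "yaw": 0}
    - {"offset": [0, 0, 4.6], "yaw": 0}

```text
clock: 10.1
tcp_pos: [0.5868, -0.0009, 0.0375]
orientation: [0.535, 0.462, 0.536, -0.461]
wrist_force: [-0.1, 4.8, 0.4]
finger_gap: 0.0155
```

```bash
python3 st.py; python3 - <<'E'
from h import *
for n in ['side','scene','wrist']:
    p,d,m=grab(n); save(n+'6',p)
    if n=='side': save('side6c',cv2.resize(p[110:300,170:350],None,fx=3.1,fy=3.1,interpolation=cv2.INTER_CUBIC))
    if n=='scene': save('scene6c',cv2.resize(p[130:270,140:340],None,fx=4,fy=4,interpolation=cv2.INTER_CUBIC))
E
python3 st.py
```

```text
t 10.1 bay [48.8 -0.4] z 37.5 gap 15.5 F bay [-4.7  0.6  0.4] T bay [-0.02  1.   -0.02] toolz yaw vs bay deg -0.01 tilt 0.07
t 10.25 bay [49.9 -0.3] z 37.4 gap 15.3 F bay [-0.9  0.2 -0.6] T bay [-0.01  0.2   0.03] toolz yaw vs bay deg -0.09 tilt 0.06
```

View pics/scene6c.png

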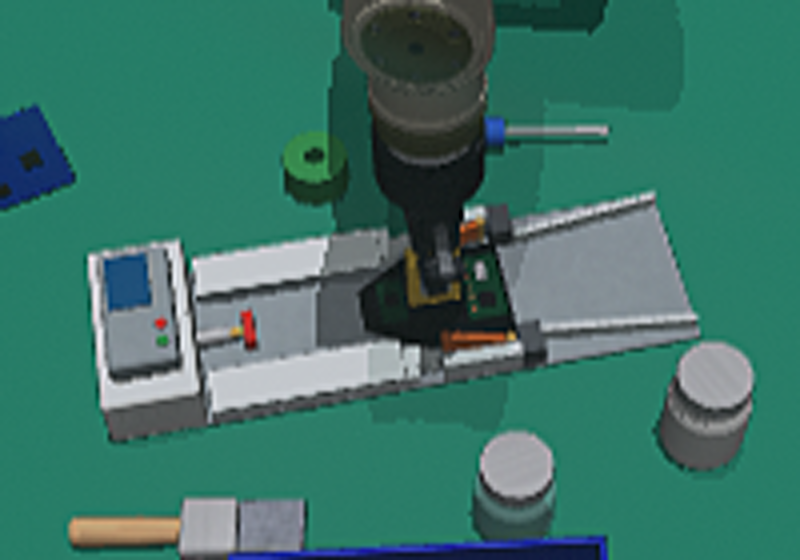

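View pics/wrist6.png

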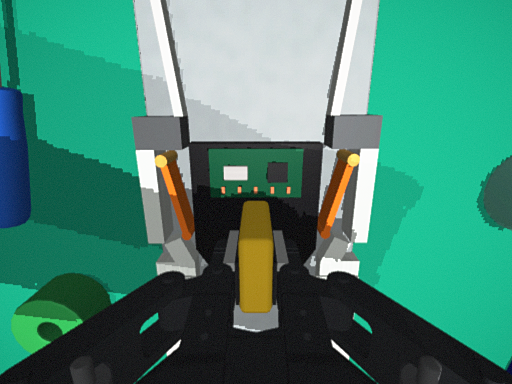

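```bash
python3 - <<'E'
from h import *
for n in ['scene0','side0','wrist1']:
    p,d,T,k=load(n); hsv=cv2.cvtColor(p,cv2.COLOR_RGB2HSV); C=cloud(T,k,d)
    m=((hsv[...,0]<6)|(hsv[...,0]>174))&(hsv[...,1]>170)&(hsv[...,2]>90)&(C[...,2]<.04)&(np.hypot(C[...,0]-.605,C[...,1]+.12)<.1)
    P=C[m]; b=np.array([bay(q) for q in P]) if m.sum() else None
    print(n,m.sum(), b.min(0).round(4),b.max(0).round(4),P[:,2].min().round(3),P[:,2].max().round(3))
E
```

```text
scene0 17 [ 0.1846 -0.0097] [0.1903 0.0158] 0.015 0.022
side0 11 [ 0.1817 -0.008 ] [0.1897 0.008 ] 0.013 0.018
wrist1 21 [0.1848 0.0019] [0.1925 0.013 ] 0.012 0.02
```

servo_tool:
  increments:
    - {"offset": [0, 0, 0.5], "yaw": 0}
    - {"offset": [0, 0, 1.1], "yaw": 0}
    - {"offset": [0, 0, 1.8], "yaw": 0}
    - {"offset": [0, 0, 2.5], "yaw": 0}
    - {"offset": [0, 0, 3.2], "yaw": 0}
    - {"offset": [0, 0, 3.9], "yaw": 0}
    - {"offset": [0, 0, 4.6], "yaw": 0}
    - {"offset": [0, 0, 5.2], "yaw": 0}

```text
clock: 11.05
tcp_pos: [0.5948, -0.0534, 0.0375]
orientation: [0.535, 0.462, 0.535, -0.462]
wrist_force: [-0.1, 3.4, -1.0]
finger_gap: 0.0153
```

```bash
python3 st.py
```

```text
t 11.05 bay [102.   -0.2] z 37.5 gap 15.3 F bay [-3.4  0.4 -1. ] T bay [ 0.02  0.78 -0.  ] toolz yaw vs bay deg -0.07 tilt 0.01
```

servo_tool:
  increments:
    - {"offset": [0, 0, 0.2], "yaw": 0}
    - {"offset": [0, 0, 0.4], "yaw": 0}
    - {"offset": [0, 0, 0.6], "yaw": 0}
    - {"offset": [0, 0, 0.8], "yaw": 0}
    - {"offset": [0, 0, 1.0], "yaw": 0}
    - {"offset": [0, 0, 1.2], "yaw": 0}
    - {"offset": [0, 0, 1.3], "yaw": 0}
    - {"offset": [0, 0, 1.4], "yaw": 0}

```text
clock: 11.85
tcp_pos: [0.5969, -0.0665, 0.0376]
orientation: [0.536, 0.462, 0.536, -0.462]
wrist_force: [-0.4, 0.2, -3.6]
finger_gap: 0.0157
```

```bash
python3 st.py; python3 - <<'E'
from h import *
for n in ['scene','wrist']:
    p,d,m=grab(n); save(n+'7',p)
    if n=='scene': save('scene7c',cv2.resize(p[130:270,140:340],None,fx=4,fy=4,interpolation=cv2.INTER_CUBIC))
E
python3 st.py
```

```text
t 11.85 bay [ 1.153e+02 -1.000e-01] z 37.6 gap 15.7 F bay [-0.3 -0.4 -3.6] T bay [ 0.01 -0.02  0.02] toolz yaw vs bay deg -0.04 tilt 0.0
t 11.95 bay [ 1.153e+02 -1.000e-01] z 37.6 gap 15.4 F bay [ 0.3  0.2 -3.3] T bay [ 0.01 -0.05 -0.  ] toolz yaw vs bay deg -0.05 tilt 0.0
```

View pics/scene7c.png

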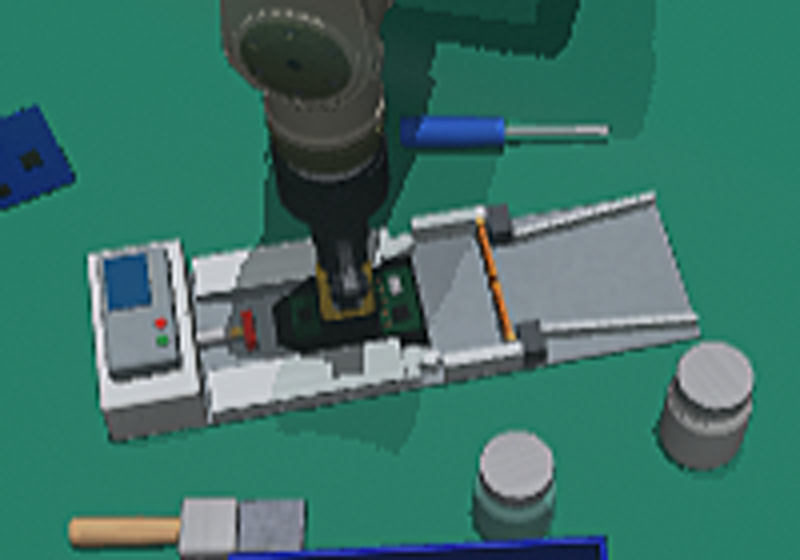

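View pics/wrist7.png

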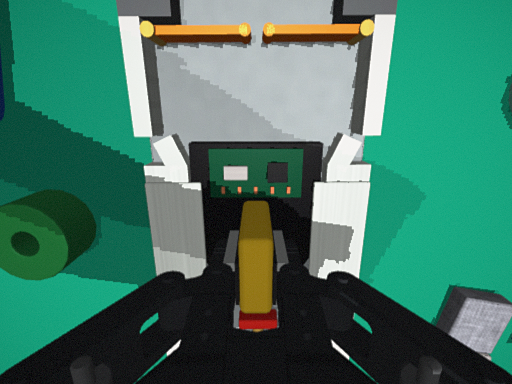

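servo_tool:
  increments:
    - {"offset": [0, 0, 0.1], "yaw": 0}
    - {"offset": [0, 0, 0.2], "yaw": 0}
    - {"offset": [0, 0, 0.3], "yaw": 0}
    - {"offset": [0, 0, 0.4], "yaw": 0}
    - {"offset": [0, 0, 0.5], "yaw": 0}
    - {"offset": [0, 0, 0.6], "yaw": 0}
    - {"offset": [0, 0, 0.7], "yaw": 0}
    - {"offset": [0, 0, 0.8], "yaw": 0}

```text
clock: 12.75
tcp_pos: [0.5981, -0.0744, 0.0376]
orientation: [0.536, 0.462, 0.536, -0.462]
wrist_force: [0.2, 0.1, -3.3]
finger_gap: 0.0156
```

```bash
python3 st.py
```

```text
t 12.75 bay [ 1.233e+02 -1.000e-01] z 37.6 gap 15.6 F bay [-0.1  0.2 -3.3] T bay [ 0.03 -0.04 -0.02] toolz yaw vs bay deg -0.04 tilt 0.01
```

servo_tool:
  increments:
    - {"offset": [0, 0, 0.05], "yaw": 0}
    - {"offset": [0, 0, 0.1], "yaw": 0}
    - {"offset": [0, 0, 0.15], "yaw": 0}
    - {"offset": [0, 0, 0.2], "yaw": 0}
    - {"offset": [0, 0, 0.25], "yaw": 0}
    - {"offset": [0, 0, 0.3], "yaw": 0}
    - {"offset": [0, 0, 0.3], "yaw": 0}
    - {"offset": [0, 0, 0.3], "yaw": 0}

```text
clock: 13.55
tcp_pos: [0.5985, -0.0773, 0.0376]
orientation: [0.535, 0.462, 0.536, -0.462]
wrist_force: [0.0, 0.7, -3.2]
finger_gap: 0.0157
```

```bash
python3 st.py
```

```text
t 13.55 bay [126.2  -0.2] z 37.6 gap 15.7 F bay [-0.6  0.1 -3.2] T bay [-0.03 -0.02  0.01] toolz yaw vs bay deg -0.04 tilt 0.01
```

servo_tool:
  increments:
    - {"offset": [0, 0, 0.05], "yaw": 0}
    - {"offset": [0, 0, 0.1], "yaw": 0}
    - {"offset": [0, 0, 0.15], "yaw": 0}
    - {"offset": [0, 0, 0.2], "yaw": 0}
    - {"offset": [0, 0, 0.2], "yaw": 0}
    - {"offset": [0, 0, 0.2], "yaw": 0}
    - {"offset": [0, 0, 0.2], "yaw": 0}
    - {"offset": [0, 0, 0.2], "yaw": 0}

```text
clock: 14.35
tcp_pos: [0.5988, -0.0793, 0.0376]
orientation: [0.535, 0.462, 0.536, -0.462]
wrist_force: [-0.1, 0.3, -2.9]
finger_gap: 0.0155
```

```bash
python3 st.py
```

```text
t 14.35 bay [128.1  -0.2] z 37.6 gap 15.5 F bay [-0.3 -0.1 -2.9] T bay [ 0.01  0.   -0.01] toolz yaw vs bay deg -0.04 tilt 0.01
```

servo_tool:
  increments:
    - {"offset": [0, 0, 0.05], "yaw": 0}
    - {"offset": [0, 0, 0.1], "yaw": 0}
    - {"offset": [0, 0, 0.15], "yaw": 0}
    - {"offset": [0, 0, 0.2], "yaw": 0}
    - {"offset": [0, 0, 0.2], "yaw": 0}
    - {"offset": [0, 0, 0.2], "yaw": 0}
    - {"offset": [0, 0, 0.2], "yaw": 0}
    - {"offset": [0, 0, 0.2], "yaw": 0}

```text
clock: 15.15
tcp_pos: [0.5991, -0.0813, 0.0376]
orientation: [0.535, 0.462, 0.536, -0.462]
wrist_force: [-0.0, 0.6, -3.7]
finger_gap: 0.0153
```

```bash
python3 st.py
```

```text
t 15.15 bay [ 1.302e+02 -1.000e-01] z 37.6 gap 15.3 F bay [-0.6  0.  -3.7] T bay [-0.02 -0.09  0.01] toolz yaw vs bay deg -0.04 tilt 0.01
```

servo_tool:
  increments:
    - {"offset": [0, 0, 0.05], "yaw": 0}
    - {"offset": [0, 0, 0.1], "yaw": 0}
    - {"offset": [0, 0, 0.15], "yaw": 0}
    - {"offset": [0, 0, 0.2], "yaw": 0}
    - {"offset": [0, 0, 0.2], "yaw": 0}
    - {"offset": [0, 0, 0.2], "yaw": 0}
    - {"offset": [0, 0, 0.2], "yaw": 0}
    - {"offset": [0, 0, 0.2], "yaw": 0}

```text
clock: 15.95
tcp_pos: [0.5993, -0.083, 0.0376]
orientation: [0.535, 0.462, 0.536, -0.462]
wrist_force: [-0.4, 3.8, -1.5]
finger_gap: 0.0155
```

```bash
python3 st.py
```

```text
t 15.95 bay [131.9  -0.2] z 37.6 gap 15.5 F bay [-3.8  0.2 -1.5] T bay [0.03 0.82 0.02] toolz yaw vs bay deg -0.03 tilt 0.03
```

servo_tool:
  increments:
    - {"offset": [0, 0, 0.03], "yaw": 0}
    - {"offset": [0, 0, 0.06], "yaw": 0}
    - {"offset": [0, 0, 0.09], "yaw": 0}
    - {"offset": [0, 0, 0.12], "yaw": 0}
    - {"offset": [0, 0, 0.12], "yaw": 0}
    - {"offset": [0, 0, 0.12], "yaw": 0}
    - {"offset": [0, 0, 0.12], "yaw": 0}
    - {"offset": [0, 0, 0.12], "yaw": 0}

```text
clock: 16.75
tcp_pos: [0.5995, -0.0838, 0.0376]
orientation: [0.535, 0.462, 0.536, -0.461]
wrist_force: [-0.5, 5.6, -0.8]
finger_gap: 0.0155
```

```bash
python3 st.py; python3 - <<'E'
from h import *
env.read_camera('scene')
E
python3 st.py
```

```text
t 16.75 bay [ 1.327e+02 -1.000e-01] z 37.6 gap 15.5 F bay [-5.6  0.3 -0.8] T bay [0.   1.21 0.04] toolz yaw vs bay deg -0.01 tilt 0.07
t 16.8 bay [132.7  -0.2] z 37.6 gap 16.0 F bay [-5.8  0.  -0.9] T bay [0.01 1.22 0.07] toolz yaw vs bay deg -0.01 tilt 0.08
```

servo_tool:
  increments:
    - {"offset": [0, 0, 0.03], "yaw": 0}
    - {"offset": [0, 0, 0.06], "yaw": 0}
    - {"offset": [0, 0, 0.1], "yaw": 0}
    - {"offset": [0, 0, 0.1], "yaw": 0}
    - {"offset": [0, 0, 0.1], "yaw": 0}
    - {"offset": [0, 0, 0.1], "yaw": 0}
    - {"offset": [0, 0, 0.1], "yaw": 0}
    - {"offset": [0, 0, 0.1], "yaw": 0}

```text
clock: 17.6
tcp_pos: [0.5995, -0.0843, 0.0377]
orientation: [0.535, 0.462, 0.536, -0.461]
wrist_force: [-0.5, 7.5, 0.1]
finger_gap: 0.0151
```

```bash
python3 st.py; python3 - <<'E'
from h import *
p,d,m=grab('scene'); save('scene8c',cv2.resize(p[130:270,140:340],None,fx=4,fy=4,interpolation=cv2.INTER_CUBIC))
E
python3 st.py
```

```text
t 17.6 bay [133.2  -0.2] z 37.7 gap 15.1 F bay [-7.4  0.6  0.1] T bay [0.05 1.49 0.1 ] toolz yaw vs bay deg 0.01 tilt 0.12
t 17.65 bay [133.2  -0.2] z 37.6 gap 15.6 F bay [-7.5 -0.4  0.8] T bay [-0.01  1.49  0.06] toolz yaw vs bay deg 0.01 tilt 0.12
```

View pics/scene8c.png

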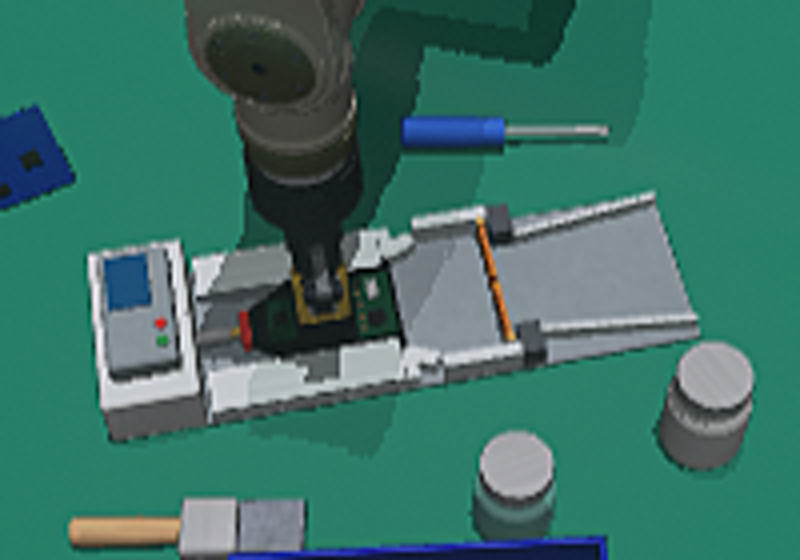

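servo_tool:
  increments:
    - {"offset": [0, 0, 0.03], "yaw": 0}
    - {"offset": [0, 0, 0.03], "yaw": 0}
    - {"offset": [0, 0, 0.03], "yaw": 0}
    - {"offset": [0, 0, 0.03], "yaw": 0}
    - {"offset": [0, 0, 0.03], "yaw": 0}
    - {"offset": [0, 0, 0.03], "yaw": 0}
    - {"offset": [0, 0, 0.03], "yaw": 0}
    - {"offset": [0, 0, 0.03], "yaw": 0}

```text
clock: 18.45
tcp_pos: [0.5995, -0.0845, 0.0377]
orientation: [0.535, 0.462, 0.536, -0.461]
wrist_force: [-1.1, 7.2, 1.1]
finger_gap: 0.0153
```

```bash
python3 st.py
```

```text
t 18.45 bay [133.4  -0.2] z 37.7 gap 15.3 F bay [-7.3 -0.   1.1] T bay [0.02 1.55 0.09] toolz yaw vs bay deg 0.01 tilt 0.14
```

servo_tool:
  increments:
    - {"offset": [0, 0, -0.03], "yaw": 0}
    - {"offset": [0, 0, -0.06], "yaw": 0}
    - {"offset": [0, 0, -0.08], "yaw": 0}
    - {"offset": [0, 0, -0.08], "yaw": 0}
    - {"offset": [0, 0, -0.08], "yaw": 0}
    - {"offset": [0, 0, -0.08], "yaw": 0}
    - {"offset": [0, 0, -0.08], "yaw": 0}
    - {"offset": [0, 0, -0.08], "yaw": 0}

```text
clock: 19.25
tcp_pos: [0.5995, -0.084, 0.0377]
orientation: [0.535, 0.462, 0.536, -0.461]
wrist_force: [-0.5, 5.9, -0.3]
finger_gap: 0.0158
```

```bash
python3 st.py
```

```text
t 19.25 bay [ 1.33e+02 -1.00e-01] z 37.7 gap 15.8 F bay [-5.9  0.4 -0.3] T bay [0.02 1.38 0.14] toolz yaw vs bay deg -0.01 tilt 0.1
```

Now let go (wide enough to clear the handle).

servo_tool:
  claw: 0.6
  increments:
    - {"offset": [0, 0, 0], "yaw": 0}
    - {"offset": [0, 0, 0], "yaw": 0}
    - {"offset": [0, 0, 0], "yaw": 0}
    - {"offset": [0, 0, 0], "yaw": 0}
    - {"offset": [0, 0, 0], "yaw": 0}
    - {"offset": [0, 0, 0], "yaw": 0}
    - {"offset": [0, 0, 0], "yaw": 0}
    - {"offset": [0, 0, 0], "yaw": 0}

```text
clock: 20.05
tcp_pos: [0.5997, -0.085, 0.0376]
orientation: [0.536, 0.462, 0.535, -0.462]
wrist_force: [-1.2, -0.2, -0.5]
finger_gap: 0.0512
```

```bash
python3 st.py; python3 - <<'E'
from h import *
p,d,m=grab('wrist'); save('wrist9',p)
E
```

```text
t 20.05 bay [ 1.339e+02 -1.000e-01] z 37.6 gap 51.2 F bay [ 0.  -1.2 -0.5] T bay [ 0.03 -0.03  0.  ] toolz yaw vs bay deg -0.04 tilt 0.0
```

View pics/wrist9.png

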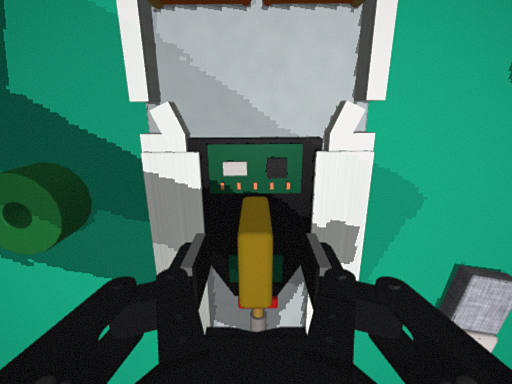

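servo_tool:
  increments:
    - {"offset": [-1, 0, 0], "yaw": 0}
    - {"offset": [-2.5, 0, 0], "yaw": 0}
    - {"offset": [-4.5, 0, 0], "yaw": 0}
    - {"offset": [-7, 0, 0], "yaw": 0}
    - {"offset": [-10, 0, -1], "yaw": 0}
    - {"offset": [-13, 0, -3], "yaw": 0}
    - {"offset": [-16, 0, -6], "yaw": 0}
    - {"offset": [-19, 0, -9], "yaw": 0}

```text
clock: 20.9
tcp_pos: [0.5861, 0.0046, 0.2297]
orientation: [0.536, 0.462, 0.535, -0.462]
wrist_force: [0.4, -0.2, 0.8]
finger_gap: 0.0515
```

```bash
python3 - <<'E'
from h import *
for n in ['scene','side','wrist']:
    p,d,m=grab(n); save(n+'10',p)
    T=np.array(m['world_from_camera']);k=[m['vertical_fov'],m['cx'],m['cy']]
    hsv=cv2.cvtColor(p,cv2.COLOR_RGB2HSV); C=cloud(T,k,d)
    y=(cv2.inRange(hsv,(20,120,60),(35,255,255))>0)&(C[...,2]>.05)&(C[...,2]<.09)&(np.hypot(C[...,0]-.6,C[...,1]+.083)<.06)
    if y.sum()>5:
        v,u=np.nonzero(y); P=onz(T,k,u,v,.070); P=C[y]; print(n,y.sum(),np.array(bay(P.mean(0)))*1000,P[:,2].max(),cv2.minAreaRect((P[:,:2]*1000).astype(np.float32)))
    o=(cv2.inRange(hsv,(5,150,80),(19,255,255))>0)&(np.hypot(C[...,0]-.58,C[...,1]-.045)<.08)&(C[...,2]<.035)
    if o.sum()>5: P=C[o]; b=np.array([bay(q) for q in P])*1000; print('flap x',b[:,0].min().round(1),b[:,0].max().round(1),'y',b[:,1].min().round(1),b[:,1].max().round(1))
    if n=='scene': save('scene10c',cv2.resize(p[130:270,140:340],None,fx=4,fy=4,interpolation=cv2.INTER_CUBIC))
E
```

```text
scene 110 [129.59558749   5.08038793] 0.07560194977019352 ((602.4077758789062, -80.17228698730469), (18.08962059020996, 38.21104431152344), 6.338759899139404)
flap x -3.6 4.8 y -54.9 50.8
side 60 [118.60987483  -1.27919795] 0.07292426385820872 ((596.6760864257812, -78.20429992675781), (15.570594787597656, 45.44363784790039), 6.573652267456055)
flap x -6.2 5.3 y -47.0 40.5
wrist 434 [126.41928838  -0.87454391] 0.07281812671795118 ((598.2151489257812, -81.5487289428711), (15.248653411865234, 39.06745910644531), 8.387444496154785)
flap x -0.4 6.2 y -52.1 53.7
```

View pics/scene10c.png

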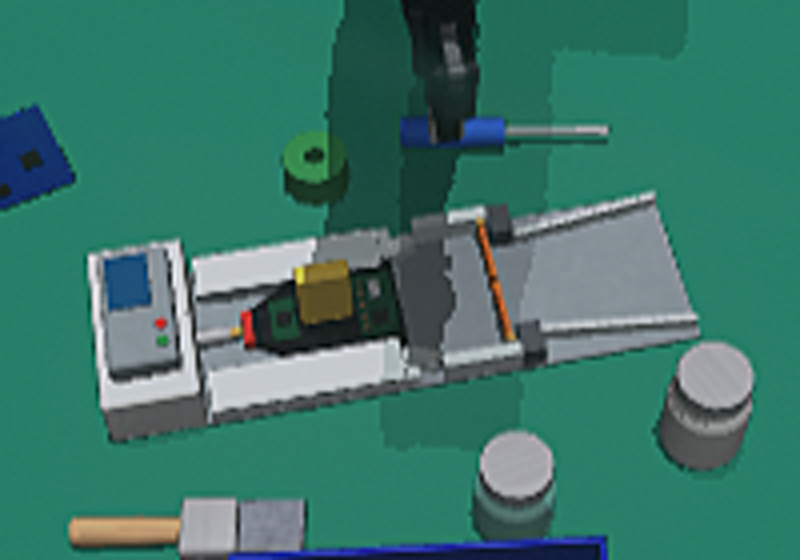

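View pics/wrist10.png

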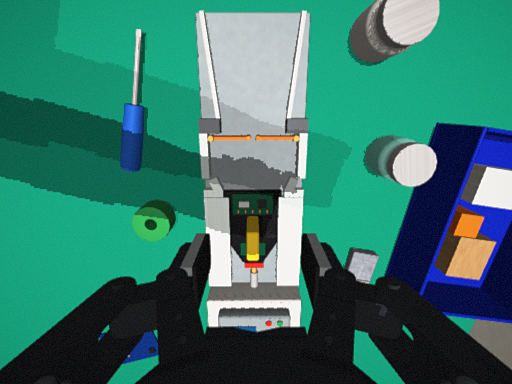

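```bash
python3 - <<'E'
from h import *
env.hand_in()
E
```

```text
the job is handed in; nothing more can be done
```

I carried the nearer of the two carriers to the landing and slid it flat through the flaps. I pressed it on the plunger until the wrist read about 7.3–7.5 N and held that for over a second. Then I eased back slightly, let go and backed the arm clear. I handed in at about 21 s; no verdict is reported.

- **Flaps:** with the carrier's middle at about bay x = 50 mm, both stood wide open. In the last pictures both are shut behind it.
- **Final pose:** the carrier's nose sits against the red plunger, its direction in line with the bay in the closest (wrist) view. The handle measured 126–130 mm beyond the flap line (wrist and scene cameras). The side camera read 119 mm and the scene camera read about 5 mm off centre. I put both down to coarse pixels and the handle's side faces being in view, since the wrist camera reads about 1 mm off centre.
- **Plunger force:** the wrist reading includes perhaps 1 N of floor friction, so the true push was probably 6–7 N. I could not measure the contact left after letting go; I only saw it in the pictures.
- **Bystanders:** I saw none out of place in the pictures, but did not measure them again.

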